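# Scrape broken glass off the bench shovel into the flap-top glass bin

### The arm

A 6-joint arm with a two-finger parallel gripper is mounted at the origin on a cart in front of the work surface, level with it; the furniture and walls round the work are solid. World frame = base frame: x ahead of the robot, y to its left, z up, the work surface at z = 0. Lengths are in m, angles in rad, forces in N, time in s.
With the tool pointing down it reaches from about 0.275 to 0.875 m from the base axis. Payload 12.5 kg.
Tool frame: the origin (TCP) lies at the very end of the fingers, on their centre line; the grasp point (between the pads) lies 19 mm behind it; z points along the fingers, y is the line along which they close (so a half turn about z gives the same grasp; the last joint's range is limited). The gripper opens to 85 mm and grips with 20 to 120 N. Pads are 22 mm wide; open, the fingers measure 114 mm over their backs; the gripper's body (76 mm by 85 mm) begins 54 mm behind the grasp point. The pads swing forward as they close: fully open they stand 13 mm farther back than shut.
Start: joints at [1.027, 0.351, 1.652, -0, 1.139, -0.085], TCP at [0.244, 0.493, 0.231] pointing down, gripper open.
Joint ranges: [-2.75, 2.75], [-0.79, 2.1], [0.01, 2.65], [-1.57, 4.71], [0.07, 3.14], [-2.87, 2.87]. Speed limits (rad/s): [2.22, 2.22, 2.79, 3.14, 3.14, 3.14].

### API

Orientations are given as a unit quaternion [x, y, z, w].
In Python, from plant import robot gives the robot as it stands. The module is installed in compiled form; this text tells all that it offers.
- The arm moves only by the tool play_rows, never from a script. Its argument "rows" is text: rows parted by semicolons, each of 5 numbers parted by spaces: the finger opening in m, from 0 to 0.0854, then the shift along the world's x, y, z in m, then the turn about the world's z in degrees. A call has 1 to 12 rows; each row shifts and turns the commanded pose from where the row before left it; what a row does not reach is not made up. A row lasts 1/10 s, in which the tool goes at most 50 mm and 8.59 degrees, less where a joint would pass 70% of its speed; a pose out of reach is approached as far as the arm can. A call is refused whole if a number of a shift passes 0.05 or a number of a turn 8.59, either way. A call with a gripper value outside its range is refused whole. The fingers move at their own pace and stop on an object; "force" is the grip in N (left out, the last holds). Time passes only in rows, so rows that do not move let the fingers close. It gives the time, the measured TCP pose, the force, the opening and the grip force at its end, in the units of the state.
- robot.read_state(): the state, without advancing time (a new reading comes with each control period).
- robot.grab_frame(name): name is "side" or "top" or "wrist"; returns (picture, depth): 384x512x3 uint8, red, green, blue; 384x512 float32, m along the optical axis (not along the pixel's ray), 0 where there is no reading.
- robot.get_calibration(name): a dict with "fovy" (degrees; the focal length in pixels is half the picture's height over the tangent of half this angle, whatever the lens; pixels are square), "cx", "cy" (the principal point, pixels), "D" ([k1, k2, p1, p2, k3] as OpenCV has them; the pictures are not rectified), "R" (3x3) and "t" (3): a world point X has camera coordinates R X + t. Camera axes: x right, y down, z forward; pixel columns grow to the right and rows downward; lengths in m; the calibration is good to about 2 mm. A picture is of the moment at which its call begins: read the wrist's pose just before it. get_calibration takes no time and is no camera call; for the wrist camera it gives the pose at the moment of the call.
- robot.close_job(): hands the job in; it is judged then, once.
The state is a dict: "time_s": time; "qpos": joint angles; "dq": joint speeds; "effort": joint torques, N m; "tool_pos": TCP position; "orientation": TCP orientation; "ft_force": force on the tool from outside, world axes, zero at the start; "torque": the same for the moment, N m; "width": opening from 0.0 (shut) to 1.0 (fully open); "grasp_force": force on a finger pad.
Only numpy, scipy, OpenCV 4.12 (cv2) and the standard library are available. Lean on these libraries where they do the work, as an engineer would, in place of code of your own. Each camera call takes 0.05 s, during which the arm holds its last target. There are 200 camera calls.

### The job

Empty the shovel of broken glass into the yellow glass bin: first take the timer off the bin's flap and lay it on the closed hood behind the flap or on the bench. Then, spilling nothing and never touching the glass with the gripper, carry the shovel over, lay its front edge over the bin's steel rim so that it presses the sprung flap down, tip it until every piece has slid off into the bin, and draw it out so that the flap shuts. Set the shovel back flat on its rubber mat and let go; leave the bottles and glassware on the bench standing where they are.

Things in the scene. Friction and masses are not known exactly. Their poses are not given: they have to be found in the camera images.
- shovel: flat steel hand shovel, 0.3 kg, flat on the mat. Origin: underside of the blade below the grip's middle; x forward to the lip, z up. Blade 3 mm thick, 120 mm wide, from x = -75 mm (37 mm back wall) to the bare lip at x = +125 mm; side curbs 17 mm high, ending 30 mm short of the lip. Slippery: pieces start to slide at 15 to 23 degrees
- shovel_grip (a point): middle of the shovel's black grip, 85 mm above the blade's underside: a level bar along the shovel's x, 100 mm long, 16 mm wide, 22 mm high, free at its sides and front, held from behind by a steel strap up the back wall. The loaded shovel balances within 15 mm of this point; axes as the shovel's
- shovel_lip (a point): middle of the blade's front edge, on the underside
- cracked_stopper: white-clear ground-glass stopper, 18 x 63 x 18 mm, about 30 g, lying on the shovel's blade near the back; origin in the middle of its underside as it first lies, long axis y
- cracked_adapter: clear conical ground-glass adapter, 23 x 75 x 23 mm, about 50 g, lying on the middle of the blade, below the grip; origin in the middle of its underside as it first lies, long axis y; it can roll
- broken_plate: greenish glass plate with a corner broken off, 50 x 84 x 4 mm, about 50 g, lying flat on the front of the blade; origin in the middle of its underside, long axis y
- glass_bin: yellow sheet-steel glass-waste bin, fixed; outside 210 mm long (x) x 165 wide (y) x 145 high, 157 mm wide inside. Origin: middle of its underside, z up, x from the rim side to the far side. A closed hood covers the far half of the top (x = 14 to 105 mm), a flap the near half. The shovel comes in along +x over the near side's steel rim (above the white label)
- bin_rim (a point): middle of the top of the near steel rim of the bin, 145 mm above the bench; axes as the bin's (x points into the bin). A blue heater block, 0.15 m high with rods and glass columns above, stands to the right of the bin, beyond about y = -0.40 m
- flap_end (a point): middle of the free far end of the polished flap, on its top. The flap is 108 mm long, 150 mm wide, hinged 6 mm behind the rim, its top 3 mm below the rim's. When the blade is laid over the rim with its lip some 50 mm past it and tipped, the lip presses the flap down and the pieces slide over blade and flap to below the hood
- glass_bin_flap (a joint): angle of the bin's flap: 0 = shut (level), grows as it is pressed down into the bin, stop at 1.0 rad. A spring shuts it by itself: about 0.07 N m at first, 0.16 N m at 0.7 rad, so a lip 50 mm past the rim presses with 1 to 4 N
- mat: black rubber mat of the shovel, fixed flat on the bench, 240 x 150 x 3 mm, long along its x; origin in the middle of its underside
- water_bath: cream water bath with a steel pot, fixed on a scissor jack behind mat and cylinder, overhanging the bench. Origin in the middle of its underside; its box reaches 0.13 m in x and 0.153 m in y either way, 144 to 222 mm above the bench; the pot on it (radius 0.125 m) reaches up to 385 mm. Its near edge may lie above the tip of the shovel on the mat
- tall_cylinder: tall glass measuring cylinder, 68 mm foot, 251 mm high, standing between mat and bin, rather far back; origin in the middle of its underside
- small_flask: conical glass flask, 66 mm wide, 121 mm high, standing either between mat and bin or at the front right of the bin; origin in the middle of its underside
- amber_bottle: amber bottle with a red cap, 52 mm wide, 139 mm high, standing in the other of these two places; origin in the middle of its underside
- timer: cream bench timer, a flat box 62 x 62 x 18 mm, 90 g, left lying on the bin's flap, 142 mm above the bench; origin in the middle of its underside, sides along its x and y, z up. It has to come off before the flap is used; the hood behind the flap (91 x 165 mm, top 145 mm above the bench) has room for it
- beaker: glass beaker, 54 mm wide, 71 mm high, standing at the front on the left; origin in the middle of its underside

How it is judged:
By the outcome, as a careful person would: the job done as asked, in the order asked, and still so for the second after the job is handed in, with the robot touching nothing.
It also fails if it takes over 72 s, if anything falls off the work surface, if the arm or the gripper's body presses on something with over 40 N, if the wrist force passes 120 N, or if a joint passes its speed limit or range.

## Working session

There is one attempt and no reset: what is moved stays moved. The work goes in short steps, Python scripts to look and compute and a tool call to move; the robot and the scene stay as the last step left them, time stands still between calls to the robot, and variables do not carry over. Pictures are saved under pics/ and viewed, at most 10 in all, crops included, and the job is handed in when it is done.

Besides the shell and the picture viewer there is one more tool, called after "Call:" as name(argument=value, ...) on one line, values as JSON. play_rows: Moves the arm, as the interface text tells. Its arguments: {"type":"object","properties":{"rows":{"type":"string"},"force":{"type":"number"}},"required":["rows"]}

```bash
mkdir -p pics; cat > h.py <<'E'
import numpy as np, cv2
from plant import robot
def K(c):
    f=192/np.tan(np.radians(c["fovy"])/2); return np.array([[f,0,c["cx"]],[0,f,c["cy"]],[0,0,1.]])
def ray(c,uv):
    n=cv2.undistortPoints(np.float64(uv).reshape(-1,1,2),K(c),np.float64(c["D"])).reshape(-1,2)
    R=np.array(c["R"]);t=np.array(c["t"])
    return -R.T@t, np.c_[n,np.ones(len(n))]@R   # origin, dirs (z-depth 1)
def plane(c,uv,z):
    o,d=ray(c,uv); s=(z-o[2])/d[:,2]; return o+s[:,None]*d
def pix(c,X):
    R=np.array(c["R"]);r,_=cv2.Rodrigues(R)
    return cv2.projectPoints(np.float64(X).reshape(-1,1,3),r,np.float64(c["t"]),K(c),np.float64(c["D"]))[0].reshape(-1,2)
def cloud(c,dep):
    v,u=np.mgrid[0:384,0:512]; o,d=ray(c,np.c_[u.ravel(),v.ravel()])
    P=(o+d*dep.reshape(-1,1)).reshape(384,512,3); P[dep==0]=np.nan; return P
def snap(n,tag):
    c=robot.get_calibration(n); im,dep=robot.grab_frame(n); 
    np.savez(f"{tag}.npz",im=im,dep=dep,**{k:np.array(v) for k,v in c.items()}); return c,im,dep
def load(tag):
    z=np.load(f"{tag}.npz"); c={k:z[k] for k in("fovy","cx","cy","D","R","t")}; return c,z["im"],z["dep"]
E
python3 - <<'E'
from h import *
for n in("top","side","wrist"):
    c,im,dep=snap(n,n+"0"); print(n,-np.array(c["R"]).T@c["t"],c["fovy"],c["D"],(dep>0).mean())
    cv2.imwrite(f"pics/{n}0.png",cv2.resize(im[:,:,::-1],(800,600)))
E
```

```text
top [ 0.37619757 -0.0106241   1.46723106] 45.83962686390992 [-0.08405558  0.          0.          0.          0.        ] 0.9959615071614584
side [0.56272739 0.90903706 0.7883365 ] 56.852154608865 [-0.00189764  0.          0.          0.          0.        ] 0.9958445231119791
wrist [0.18518439 0.52135802 0.37511722] 59.98709174453185 [-0.0711501  0.         0.         0.         0.       ] 0.9960886637369791
```

View pics/top0.png

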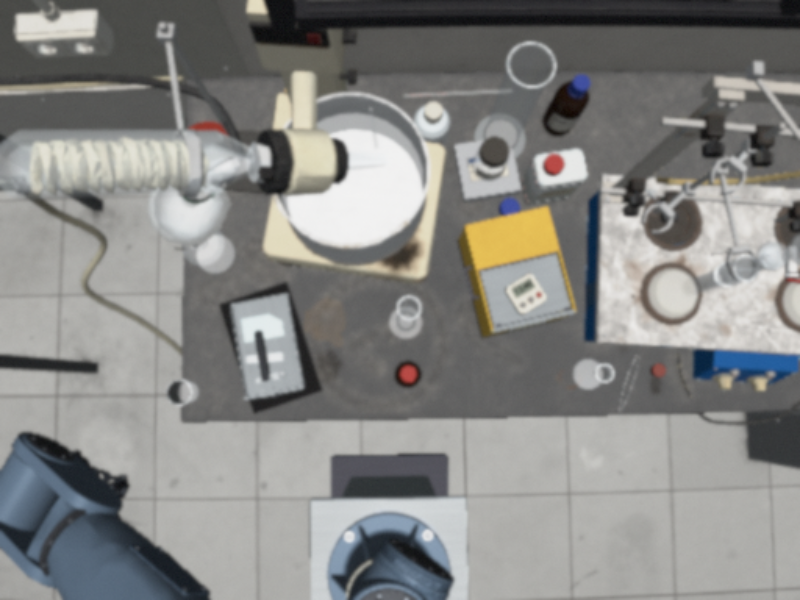

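View pics/side0.png

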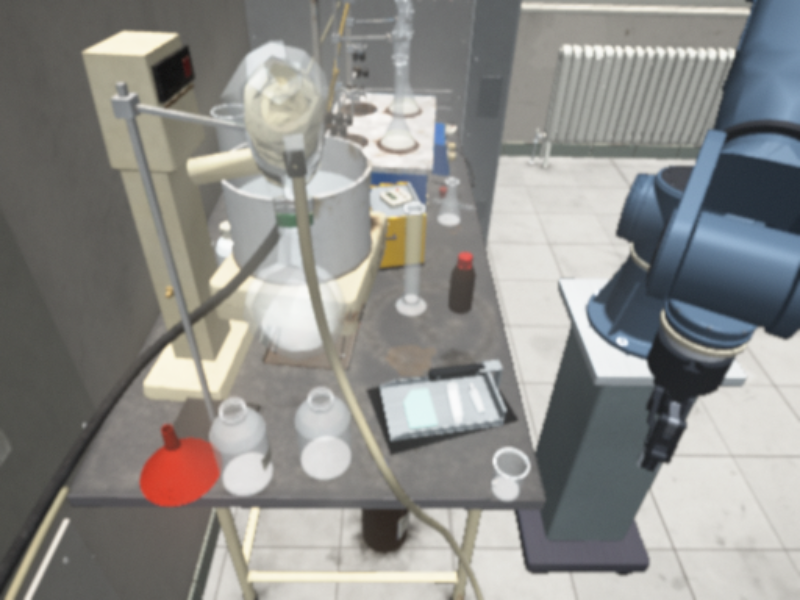

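Top view: the shovel is at (265,345) with the grip running (266,378)-(260,333), the bin at (520,270), the timer at (527,293), the amber bottle at (408,374), the cylinder at (407,315), the flask at (592,374) and the beaker at (183,392). The side view agrees: plate at the front, then adapter, then stopper on the blade.

```bash
cat > m0.py <<'E'
from h import *
c,im,dep=load("top0"); P=cloud(c,dep); hsv=cv2.cvtColor(im,cv2.COLOR_RGB2HSV); H,S,V=[hsv[:,:,i].astype(int) for i in range(3)]
def rect(name,m,box,zr):
    u0,v0,u1,v1=[int(a*.64) for a in box]; b=np.zeros_like(m); b[v0:v1,u0:u1]=1
    m=m&b&(P[:,:,2]>zr[0])&(P[:,:,2]<zr[1]); m=cv2.morphologyEx(m.astype(np.uint8),cv2.MORPH_OPEN,np.ones((2,2)))
    n,l,st,_=cv2.connectedComponentsWithStats(m); 
    if n<2: print(name,"none"); return
    k=1+np.argmax(st[1:,4]); q=P[l==k]; r=cv2.minAreaRect((q[:,:2]*1000).astype(np.float32))
    print(name,len(q),"z",np.round(np.percentile(q[:,2],[5,50,95]),3),"rect",np.round(r[0],1),np.round(r[1],1),round(r[2],1))
rect("hood",(H>18)&(H<30)&(S>150),(450,190,590,345),(.13,.16))
rect("binTop",(S>=0),(450,190,590,345),(.13,.155))
rect("timer",(S>=0),(490,260,560,330),(.152,.18))
rect("flap",(S<60),(470,240,590,340),(.13,.15))
rect("grip",(V<70),(235,320,290,395),(.07,.13))
rect("blade",(V>90)&(S<80),(210,270,330,420),(-.01,.06))
rect("mat",(V<45),(210,270,330,420),(-.01,.02))
for n,b,zr in(("amber",(385,355,430,400),(.1,.16)),("flask",(565,350,620,400),(.03,.14)),("cyl",(380,285,430,345),(.05,.27)),("beaker",(160,375,205,410),(.03,.09)),("bath",(255,90,450,285),(.19,.25)),("heater",(585,190,620,345),(.12,.17))): rect(n,S>=0,b,zr)
E
python3 m0.py
```

```text
hood 1521 z [nan nan nan] rect [ 624.9 -170. ] [87.2  0. ] 12.9
binTop 3461 z [nan nan nan] rect [ 605.9 -277.9] [224.6 211.1] 13.0
timer 428 z [nan nan nan] rect [ 543.9 -270.2] [66.4 55.7] 39.1
flap 1545 z [nan nan nan] rect [ 554.2 -290.7] [114.5 192.1] 12.9
grip 55 z [0.093 0.099 0.105] rect [441.7 234.6] [64.9  8.7] 10.3
blade 5835 z [nan nan nan] rect [468.2 240.8] [256.5 305.4] 88.0
mat 361 z [nan nan nan] rect [418.1 221.5] [146.9 140.9] 18.2
amber 188 z [nan nan nan] rect [400.8 -45.1] [42.9 41. ] 52.0
flask 283 z [nan nan nan] rect [ 391.2 -431.6] [83.3 41. ] 69.7
cyl 233 z [nan nan nan] rect [514.8 -54.2] [35.2 62.3] 19.7
beaker 100 z [-0.001  0.051  0.071] rect [335.3 542.4] [ 49.8 285.6] 13.6
bath 2536 z [nan nan nan] rect [749.8  34.8] [280.7 340.1] 74.5
heater 191 z [0.16  0.168 0.173] rect [ 499.7 -422.7] [95.2 68.5] 6.6
```

```bash
python3 - <<'E'
from h import *
c,im,dep=load("wrist0")
o=robot.read_state(); print(o)
t=-np.array(c["R"]).T@c["t"]; print(t, np.array(c["R"])[2])
E
```

```text
{'time_s': 0.15, 'qpos': array([ 1.02738441e+00,  3.51089996e-01,  1.65228036e+00, -1.22552053e-05,
        1.13908139e+00, -8.45795622e-02]), 'dq': array([ 0.0015917 , -0.00192547, -0.00144856, -0.00042936, -0.00142027,
        0.00144885]), 'effort': array([ 1.79239933e-04, -5.06256831e+01, -2.91499025e+01, -9.94761922e-05,
        3.41019870e-03,  2.94472704e-05]), 'tool_pos': array([0.24343449, 0.49291177, 0.23089315]), 'orientation': array([ 2.27406518e-01,  9.73799821e-01, -4.10262688e-04, -1.27377931e-04]), 'ft_force': array([-0.32036831,  0.86758696, -0.53092294]), 'torque': array([-0.01601335, -0.01683436,  0.04351312]), 'grasp_force': 0.0, 'width': 1.00079960449053}
[0.18518439 0.52135802 0.37511722] [ 0.23238315 -0.11629185 -0.96564708]
```

View pics/wrist0.png

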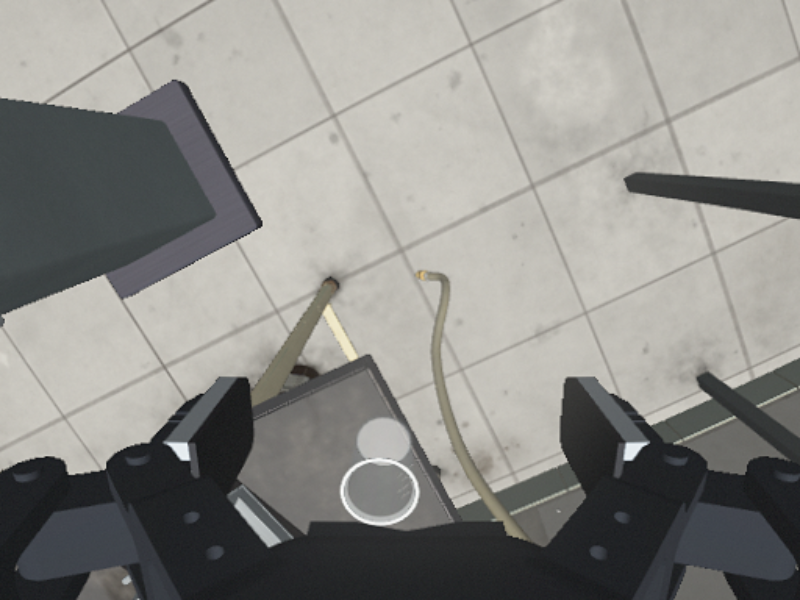

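Wrist view shows only floor, the bench corner and the beaker (380,490). Coarse positions fit the stated sizes and reach: grip (0.442, 0.235), timer (0.544, -0.270), bin yaw about 13°. I'll move over the shovel to measure it closer on the way.

Call:
play_rows(rows="0.085 0.015 -0.015 0.01 2; 0.085 0.028 -0.03 0.01 5; 0.085 0.03 -0.032 0.01 5; 0.085 0.03 -0.032 0.01 5; 0.085 0.03 -0.032 0.01 5; 0.085 0.03 -0.032 0.01 5; 0.085 0.03 -0.032 0.01 5; 0.085 0.03 -0.032 0 4; 0.085 0.025 -0.03 0 1; 0.085 0.01 -0.01 0 0; 0.085 0 0 0 0; 0.085 0 0 0 0")

```text
time_s: 1.35
tool_pos: [0.501, 0.2168, 0.3011]
orientation: [-0.093, 0.996, 0.0, -0.0]
ft_force: [-0.1, 0.9, 0.6]
width: 0.996
grasp_force: 0.0
```

```bash
python3 - <<'E'
from h import *
print(robot.read_state()["tool_pos"],robot.read_state()["orientation"])
c,im,dep=snap("wrist","w1"); cv2.imwrite("pics/w1.png",cv2.resize(im[:,:,::-1],(800,600)))
P=cloud(c,dep); V=im.max(2).astype(int)
m=(V<75)&(P[:,:,2]>.07)&(P[:,:,2]<.125); m=m.astype(np.uint8)
n,l,st,_=cv2.connectedComponentsWithStats(m); k=1+np.argmax(st[1:,4]); q=P[l==k]; print(st[k],np.percentile(q[:,2],[5,50,95]),cv2.minAreaRect((q[:,:2]*1000).astype(np.float32)))
print("z of blade/mat/bench pixel samples", [np.round(P[v,u],3) for u,v in((256,100),(256,200),(200,250),(320,250))])
E
```

```text
[0.50096929 0.21675379 0.30106456] [-9.32240811e-02  9.95645091e-01  9.71476497e-05 -3.37128408e-04]
[   7    0   58   54 1922] [0.0741837  0.09987878 0.11361409] ((401.8653564453125, -34.76582336425781), (36.150001525878906, 50.55035400390625), 84.57647705078125)
z of blade/mat/bench pixel samples [array([0.435, 0.199, 0.007]), array([0.566, 0.223, 0.008]), array([0.658, 0.156, 0.   ]), array([ 0.626,  0.329, -0.001])]
```

View pics/w1.png

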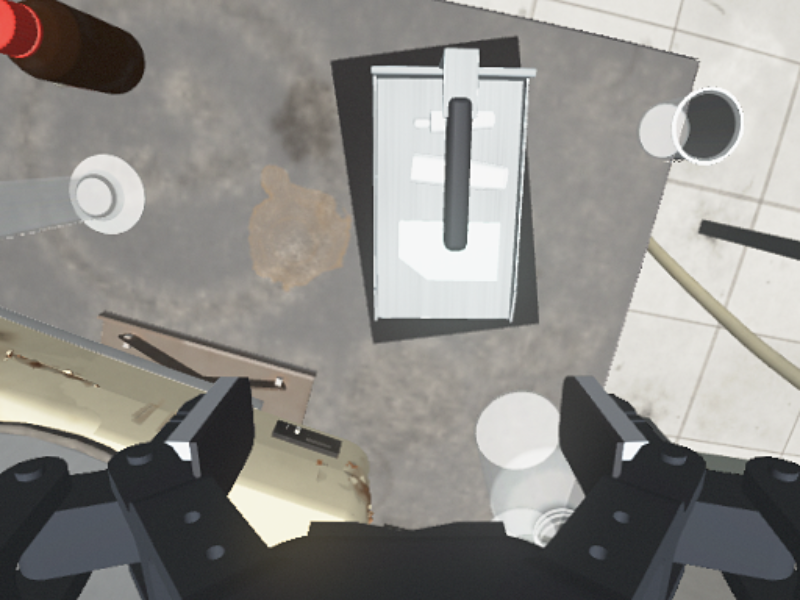

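View shows the shovel: grip (458,100)-(456,250), lip (378..515,320), mat corners (332,62), (518,37), (538,322), (375,342); stopper, adapter and plate on the blade; cylinder foot at (107,194).

Call:
play_rows(rows="0.085 -0.01 -0.015 0.005 0.5; 0.085 -0.015 -0.03 0.005 0.5; 0.085 -0.02 -0.043 0.01 0.5; 0.085 -0.015 -0.045 0.01 0.5; 0.085 0 -0.045 0 0; 0.085 0 -0.045 0 0; 0.085 0.02 -0.045 0 0; 0.085 0.03 -0.045 0 0; 0.085 0.045 -0.045 0 0; 0.085 0.045 -0.045 0 0; 0.085 0.045 -0.04 0 0; 0.085 0.025 -0.02 0 0")

```text
time_s: 2.6
tool_pos: [0.6242, -0.2179, 0.3306]
orientation: [-0.111, 0.994, 0.0, -0.0]
ft_force: [-0.5, -0.5, -0.7]
width: 0.995
grasp_force: 0.0
```

```bash
cat > m1.py <<'E'
from h import *
c,im,dep=load("w1"); V=im.max(2).astype(int); s=.64
m=np.zeros(V.shape,np.uint8); m[56:164,275:310]=(V[56:164,275:310]<90); 
n,l,st,_=cv2.connectedComponentsWithStats(m);k=1+np.argmax(st[1:,4]); v,u=np.nonzero(l==k); print("gripbox px",st[k])
X=plane(c,np.c_[u,v],.099); r=cv2.minAreaRect((X[:,:2]*1000).astype(np.float32)); print("grip",r)
P=cloud(c,dep); q=P[l==k]; print("grip depth z",np.nanpercentile(q[:,2],[10,50,90]), "xy med",np.nanmedian(q[:,:2],0))
L=plane(c,np.array([(378,320),(515,320)])*s,.006)[:,:2]; print("lip",L,"mid",L.mean(0),"w",np.linalg.norm(L[0]-L[1]))
d=L[1]-L[0]; print("lip yaw",np.degrees(np.arctan2(d[1],d[0]))-90)
M=plane(c,np.array([(332,62),(518,37),(538,322),(375,342)])*s,.003)[:,:2]; print("mat",M,M.mean(0),[np.linalg.norm(M[i]-M[i-1]) for i in range(4)],np.degrees(np.arctan2(*(M[3]-M[0])[::-1])),np.degrees(np.arctan2(*(M[2]-M[1])[::-1])))
W=plane(c,np.array([(372,68),(535,72)])*s,.040)[:,:2]; print("backwall top",W,W.mean(0))
Cy=plane(c,np.array([(107,194)])*s,0); print("cyl foot",Cy)
E
python3 m1.py; python3 - <<'E'
from h import *
print(robot.read_state()["tool_pos"])
c,im,dep=snap("wrist","w2"); cv2.imwrite("pics/w2.png",cv2.resize(im[:,:,::-1],(800,600)))
E
```

```text
gripbox px [285  63  17  78 370]
grip ((430.9479064941406, 236.4505157470703), (76.3386001586914, 15.733795166015625), 9.408921241760254)
grip depth z [0.09684682 0.09895849 0.10028942] xy med [0.41822555 0.23236608]
lip [[0.5767586  0.20494638]
 [0.55436701 0.32445874]] mid [0.5655628  0.26470256] w 0.12159189515109636
lip yaw 10.611792003708501
mat [[0.37267385 0.13178213]
 [0.3264909  0.27338209]
 [0.5531884  0.34614984]
 [0.59869605 0.20583941]] [0.4627623  0.23928837] [np.float64(0.2378455746699869), np.float64(0.14894097047667348), np.float64(0.2380901089508223), np.float64(0.14750581188069078)] 18.141634726262907 17.796138666960925
backwall top [[0.3769563  0.16729652]
 [0.35689641 0.28533427]] [0.36692635 0.2263154 ]
cyl foot [[ 0.51019958 -0.04534757  0.        ]]
[ 0.62415115 -0.21792554  0.33061216]
```

View pics/w2.png

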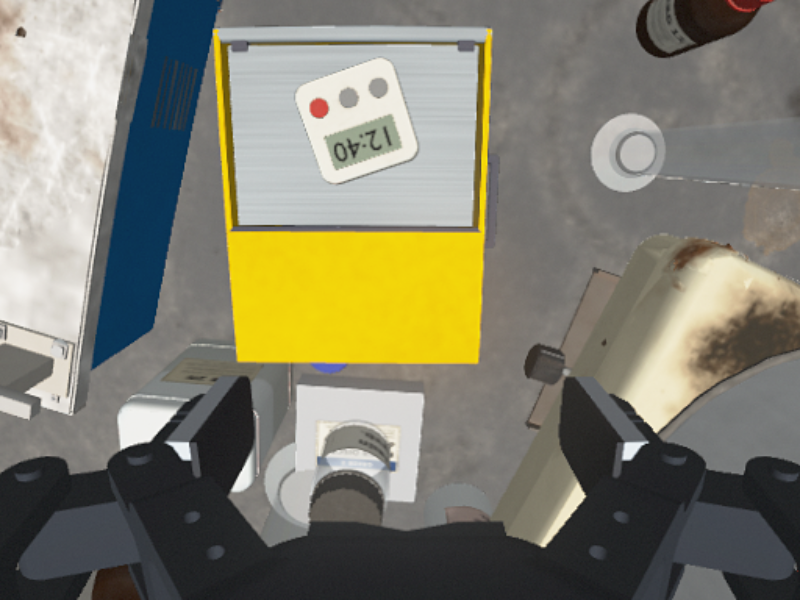

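Bin view: rim corners (215,30)/(492,30), hood front edge at row 231, far corners (237,363)/(480,363), timer centred at (356,121) and turned about 15-20° in the picture.

```bash
cat > m2.py <<'E'
from h import *
c,im,dep=load("w2"); s=.64; hsv=cv2.cvtColor(im,cv2.COLOR_RGB2HSV); P=cloud(c,dep)
f=lambda p,z:plane(c,np.array(p)*s,z)[:,:2]
A=f([(215,29),(492,29)],.145);B=f([(237,363),(480,363)],.145);C=f([(231,231),(484,231)],.145)
an=lambda d:np.degrees(np.arctan2(d[1],d[0]))
print("rim",A,A.mean(0),np.linalg.norm(A[0]-A[1]));print("far",B,B.mean(0),np.linalg.norm(B[0]-B[1]));print("hoodedge",C.mean(0))
print("len",np.linalg.norm(A.mean(0)-B.mean(0)),np.linalg.norm(A.mean(0)-C.mean(0)),"yaw",an(B.mean(0)-A.mean(0)),an(A[1]-A[0])-90,an(B[1]-B[0])-90)
y=(hsv[:,:,0]>15)&(hsv[:,:,0]<32)&(hsv[:,:,1]>150)&(P[:,:,2]>.13); print("hood z",np.nanmedian(P[y][:,2]))
t=np.zeros(y.shape,np.uint8); Z=P[:,:,2]; t[30:125,180:275]=(Z>.152)[30:125,180:275]
v,u=np.nonzero(t); print(len(v),"timer z",np.nanpercentile(P[v,u][:,2],[10,50,90]))
X=plane(c,np.c_[u,v],.160); print("timer",cv2.minAreaRect((X[:,:2]*1000).astype(np.float32)),np.nanmedian(P[v,u],0))
fl=P[130:140,160:290]; print("flap z",np.nanmedian(fl[...,2]))
E
python3 m2.py
```

```text
rim [[ 0.51059551 -0.3604406 ]
 [ 0.47583503 -0.20037601]] [ 0.49321527 -0.28040831] 0.1637954967943126
far [[ 0.71723948 -0.31672719]
 [ 0.68043079 -0.15445381]] [ 0.69883513 -0.2355905 ] 0.166395704177869
hoodedge [ 0.61038566 -0.25395666]
len 0.21044753312831183 0.12011906535603518 yaw 12.296122596629429 12.252412545073668 12.780215606871366
hood z 0.14667883545561106
4406 timer z [0.15854659 0.15983688 0.16117153]
timer ((546.1204833984375, -266.0368957519531), (59.99617004394531, 59.63665008544922), 30.71944236755371) [ 0.54536015 -0.26600833  0.15983688]
flap z 0.14369588903594782
```

Call:
play_rows(rows="0.085 -0.015 -0.01 -0.02 3; 0.085 -0.025 -0.015 -0.04 6; 0.085 -0.025 -0.015 -0.045 6; 0.085 -0.013 -0.008 -0.04 3; 0.085 0 0 -0.025 0; 0.085 0 0 -0.012 0; 0.085 0 0 -0.005 0; 0.085 0 0 0 0; 0.085 0 0 0 0")

```text
time_s: 3.55
tool_pos: [0.547, -0.2643, 0.1487]
orientation: [-0.265, 0.964, -0.001, 0.001]
ft_force: [0.6, -0.0, 0.1]
width: 0.996
grasp_force: 0.0
```

Call:
play_rows(rows="0.05 0 0 0 0; 0.05 0 0 0 0; 0.05 0 0 0 0; 0.05 0 0 0 0; 0.05 0 0 0 0; 0.05 0 0 0 0", force=40)

```text
time_s: 4.15
tool_pos: [0.5465, -0.2645, 0.1477]
orientation: [-0.265, 0.964, -0.0, 0.0]
ft_force: [3.5, 1.8, 5.6]
width: 0.7
grasp_force: 43.4
```

Call:
play_rows(rows="0.05 0 0 0.01 0; 0.05 0 0 0.025 0; 0.05 0.015 0.003 0.02 -3; 0.05 0.03 0.006 0 -6; 0.05 0.03 0.006 0 -6; 0.05 0.022 0.004 0 -3; 0.05 0.01 0.001 -0.01 0; 0.05 0 0 -0.02 0; 0.05 0 0 -0.015 0; 0.05 0 0 0 0; 0.05 0 0 0 0")

```text
time_s: 5.25
tool_pos: [0.6526, -0.2447, 0.1574]
orientation: [-0.111, 0.994, 0.0, -0.0]
ft_force: [-0.1, 0.5, -0.2]
width: 0.701
grasp_force: 43.6
```

```bash
python3 - <<'E'
from h import *
print(robot.read_state()["tool_pos"],robot.read_state()["width"])
c,im,dep=snap("side","s1"); c,im,dep=snap("top","t1"); P=cloud(c,dep); Z=P[:,:,2]
m=np.zeros(Z.shape,np.uint8); m[100:230,290:380]=((Z>.15)&(Z<.2)&(im[:,:,2]>150))[100:230,290:380]
n,l,st,_=cv2.connectedComponentsWithStats(m)
for k in range(1,n):
    if st[k,4]>40: q=P[l==k]; print(st[k],np.nanmedian(q,0),np.nanpercentile(q[:,2],[10,90]))
E
```

```text
[ 0.65259719 -0.24469131  0.15736444] 0.7013187475723398
[358 100  18  15 153] [ 0.78565606 -0.36854453  0.15271767] [0.1504765 0.1557062]
```

Call:
play_rows(rows="0.05 0 0 -0.004 0; 0.05 0 0 -0.002 0; 0.05 0 0 -0.001 0; 0.05 0 0 0 0; 0.05 0 0 0 0")

```text
time_s: 5.85
tool_pos: [0.6531, -0.2445, 0.1519]
orientation: [-0.111, 0.994, -0.0, 0.0]
ft_force: [-4.0, 1.5, 7.6]
width: 0.701
grasp_force: 44.7
```

Call:
play_rows(rows="0.085 0 0 0 0; 0.085 0 0 0 0; 0.085 0 0 0 0; 0.085 0 0 0.02 0; 0.085 0 0 0.04 0; 0.085 0.01 0.01 0.05 0; 0.085 0.01 0.01 0.05 0; 0.085 0 0 0.02 0; 0.085 0 0 0 0")

```text
time_s: 6.75
tool_pos: [0.6733, -0.2251, 0.3304]
orientation: [-0.111, 0.994, -0.001, 0.003]
ft_force: [0.1, -0.5, -0.8]
width: 0.995
grasp_force: 0.0
```

```bash
python3 - <<'E'
from h import *
s=robot.read_state();print(s["tool_pos"],s["qpos"])
c,im,dep=snap("wrist","w3"); P=cloud(c,dep); Z=P[:,:,2]
hsv=cv2.cvtColor(im,cv2.COLOR_RGB2HSV)
m=((Z>.155)&(Z<.175)&(hsv[:,:,1]<60)&(hsv[:,:,2]>180)).astype(np.uint8)
n,l,st,_=cv2.connectedComponentsWithStats(m)
for k in range(1,n):
    if st[k,4]>300: q=P[l==k]; print(st[k],np.median(q,0),cv2.minAreaRect((q[:,:2]*1000).astype(np.float32)))
cv2.imwrite("pics/w3.png",cv2.resize(im[:,:,::-1],(640,480)))
E
```

```text
[ 0.67334395 -0.22514251  0.33043126] [-3.88215593e-01  5.93062726e-01  1.03906811e+00 -1.09309487e-05
  1.50331997e+00 -2.18148606e+00]
[    0     0    92   224 13924] [ 0.63579205 -0.44092002  0.16894669] ((661.6221923828125, -451.1824951171875), (84.68543243408203, 215.62815856933594), 85.5704345703125)
[ 214  113   64   63 2745] [ 0.64709977 -0.24605948  0.16264258] ((651.9633178710938, -245.53475952148438), (58.734527587890625, 59.722618103027344), 12.600893020629883)
```

View pics/w3.png

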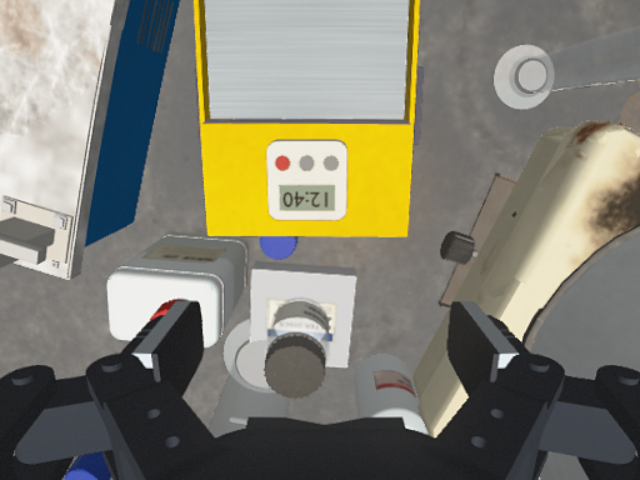

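The timer lies flat and centred on the hood at (306,180), and the flap is clear. On to the shovel.

Call:
play_rows(rows="0.085 -0.02 0.01 0 0; 0.085 -0.04 0.025 0 0; 0.085 -0.045 0.035 0 0; 0.085 -0.045 0.045 0 0; 0.085 -0.04 0.048 0 0; 0.085 -0.02 0.048 0 -0.5; 0.085 0 0.048 0 -0.5; 0.085 0 0.048 -0.01 -0.5; 0.085 0 0.048 -0.02 -0.7; 0.085 0.01 0.048 -0.03 0; 0.085 0.01 0.045 -0.035 0; 0.085 0 0.023 -0.035 0")

```text
time_s: 8.0
tool_pos: [0.5033, 0.2084, 0.2036]
orientation: [-0.092, 0.996, 0.0, -0.0]
ft_force: [0.0, -0.6, 0.2]
width: 0.995
grasp_force: 0.0
```

```bash
cat > m4.py <<'E'
from h import *
import sys
s=robot.read_state(); q=s["orientation"]; print(s["tool_pos"],"ytool yaw",2*np.degrees(np.arctan2(q[1],q[0]))-90)
c,im,dep=snap("wrist","w4"); P=cloud(c,dep); Z=P[:,:,2]; V=im.max(2).astype(int)
m=((Z>.09)&(Z<.106)&(abs(P[:,:,1]-.24)<.04)&(abs(P[:,:,0]-.45)<.1)).astype(np.uint8)
n,l,st,_=cv2.connectedComponentsWithStats(m)
for k in range(1,n):
    if st[k,4]>150:
        w=P[l==k]; print(st[k],np.nanpercentile(w[:,2],[10,50,90])); v,u=np.nonzero(l==k); X=plane(c,np.c_[u,v],.099)
        print(cv2.minAreaRect((X[:,:2]*1000).astype(np.float32)))
        d=(V[l==k]<110); Y=X[d]; print("dark",cv2.minAreaRect((Y[:,:2]*1000).astype(np.float32)))
E
python3 m4.py
```

```text
[0.50326752 0.20843985 0.20364652] ytool yaw 100.580441385407
[ 302    1   35  181 4564] [0.0959904  0.09888771 0.10099138]
((426.68634033203125, 236.54786682128906), (127.41193389892578, 22.56165885925293), 11.310365676879883)
dark ((426.9166564941406, 234.73162841796875), (124.6117172241211, 18.075271606445312), 11.710762023925781)
```

Call:
play_rows(rows="0.085 -0.01 0.015 0 0.2; 0.085 -0.012 0.018 -0.015 0; 0.085 -0.003 0.004 -0.035 0; 0.085 0 0 -0.035 0; 0.085 0 0 -0.03 0; 0.085 0 0 -0.015 0; 0.085 0 0 -0.005 0; 0.085 0 0 0 0")

```text
time_s: 8.85
tool_pos: [0.4778, 0.2428, 0.07]
orientation: [-0.093, 0.996, -0.0, -0.001]
ft_force: [-0.1, 0.1, 0.7]
width: 0.995
grasp_force: 0.0
```

Call:
play_rows(rows="0.085 0 0.0025 0 0; 0.06 0 0 0 0; 0.04 0 0 0 0; 0.03 0 0 0 0; 0.022 0 0 0 0; 0.022 0 0 0 0; 0.01 0 0 0 0; 0.01 0 0 0 0; 0.01 0 0 0 0; 0.01 0 0 0 0", force=100)

```text
time_s: 9.85
tool_pos: [0.4787, 0.2459, 0.0713]
orientation: [-0.093, 0.996, 0.0, 0.0]
ft_force: [-1.6, 0.2, 4.6]
width: 0.168
grasp_force: 98.1
```

```bash
python3 - <<'E'
from h import *
c,im,dep=snap("side","s2"); u,v=pix(c,[[.45,.24,.05]])[0]; print(u,v); v0=int(v)-75;u0=int(u)-100
cv2.imwrite("pics/s2.png",cv2.resize(im[v0:v0+150,u0:u0+200,::-1],(800,600),interpolation=cv2.INTER_CUBIC))
E
```

```text
287.4228110169098 247.354822316038
```

Call:
play_rows(rows="0.01 0 0 0.003 0; 0.01 0 0 0.006 0; 0.01 0 0 0.01 0; 0.01 0 0 0.01 0; 0.01 0 0 0.006 0; 0.01 0 0 0 0; 0.01 0 0 0 0", force=120)

```text
time_s: 10.6
tool_pos: [0.4785, 0.2457, 0.1061]
orientation: [-0.093, 0.996, 0.0, 0.0]
ft_force: [-0.1, 0.1, -5.0]
width: 0.166
grasp_force: 117.3
```

```bash
python3 - <<'E'
from h import *
c,im,dep=snap("side","s3"); u,v=pix(c,[[.45,.24,.07]])[0]; v0=int(v)-75;u0=int(u)-100
cv2.imwrite("pics/s3.png",cv2.resize(im[v0:v0+150,u0:u0+200,::-1],(800,600),interpolation=cv2.INTER_CUBIC))
P=cloud(c,dep)
# height of the visible near (left, +y) curb / blade edge along x
o=np.array([.441,.2385]);a=np.radians(10.8);ex=np.array([np.cos(a),np.sin(a)]);ey=np.array([-ex[1],ex[0]])
d=P[:,:,:2]-o; X=d@ex; Y=d@ey; Z=P[:,:,2]
for x0,x1 in((-.07,-.05),(-.03,-.01),(.01,.03),(.05,.07),(.075,.09),(.1,.12)):
    m=(X>x0)&(X<x1)&(abs(Y)<.064)&(Z>.015)&(Z<.1); q=Z[m]; my=m&(Y>.05); print(x0,m.sum(),np.round(np.nanpercentile(q,[5,50]),4), my.sum(), np.round(np.nanmedian(Z[my]),4) if my.sum() else None)
E
```

```text
-0.07 215 [0.037  0.0393] 31 0.0468
-0.03 192 [0.0371 0.0395] 33 0.0444
0.01 234 [0.037  0.0394] 32 0.0468
0.05 268 [0.0388 0.0429] 36 0.0453
0.075 206 [0.0378 0.0426] 26 0.0469
0.1 277 [0.0367 0.0396] 38 0.0418
```

View pics/s3.png

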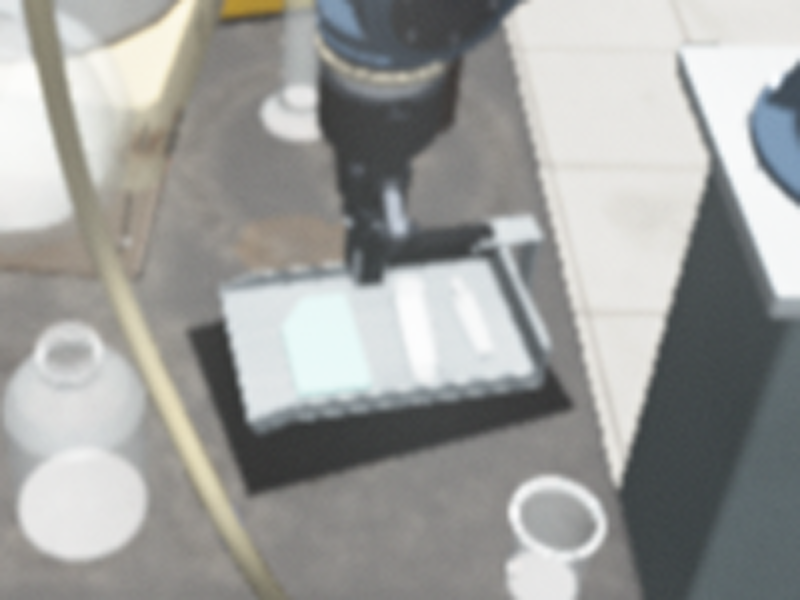

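```bash
python3 - <<'E'
from h import *
c,im,dep=load("top0"); P=cloud(c,dep)
print(plane(c,np.array([(265,252),(430,278),(281,95),(445,147)])*.64,.222))
print("cam",c["R"][2])
Z=P[:,:,2]; X=P[:,:,0];Y=P[:,:,1]
for lo,hi in((.12,.2),(.2,.25),(.25,.4),(.4,1.2)):
    m=(Z>lo)&(Z<hi)&(X>.3)&(X<.62)&(Y<.4)&(Y>-.4); print(lo,m.sum(), [np.round((np.nanmin(a[m]),np.nanmax(a[m])),3) for a in(X,Y)] if m.sum() else "")
    m=(Z>lo)&(Z<hi)&(X>.5)&(X<.75)&(Y<.4)&(Y>.1); print("  bathleft",lo,m.sum(), [np.round((np.nanmin(a[m]),np.nanmax(a[m])),3) for a in(X,Y)] if m.sum() else "")
E
```

```text
[[ 0.61801225  0.20966795  0.222     ]
 [ 0.5661818  -0.08412453  0.222     ]
 [ 0.91277663  0.18279457  0.222     ]
 [ 0.80699072 -0.11707266  0.222     ]]
cam [ 0.11262566  0.00460289 -0.99362683]
0.12 2940 [array([0.388, 0.62 ]), array([-0.4  ,  0.367])]
  bathleft 0.12 300 [array([0.593, 0.677]), array([0.102, 0.387])]
0.2 1207 [array([0.492, 0.62 ]), array([-0.085,  0.212])]
  bathleft 0.2 802 [array([0.592, 0.724]), array([0.101, 0.217])]
0.25 762 [array([0.491, 0.62 ]), array([-0.062,  0.349])]
  bathleft 0.25 2038 [array([0.605, 0.71 ]), array([0.101, 0.391])]
0.4 0 
  bathleft 0.4 6586 [array([0.62, 0.75]), array([0.1, 0.4])]
```

Call:
play_rows(rows="0.01 0 0 0.007 0; 0.01 -0.003 0 0.014 0; 0.01 -0.007 0 0.02 0; 0.01 -0.01 0 0.025 0; 0.01 -0.01 0 0.028 0; 0.01 -0.01 -0.003 0.028 0; 0.01 -0.008 -0.007 0.028 0; 0.01 -0.005 -0.012 0.027 0; 0.01 -0.002 -0.017 0.025 0; 0.01 0 -0.022 0.02 0; 0.01 0 -0.027 0.013 0; 0.01 0 -0.03 0.006 0")

```text
time_s: 11.85
tool_pos: [0.4232, 0.1271, 0.3493]
orientation: [-0.094, 0.996, 0.0, 0.001]
ft_force: [0.4, -0.5, -4.2]
width: 0.164
grasp_force: 117.5
```

Call:
play_rows(rows="0.01 0 -0.034 0 0; 0.01 0 -0.037 0 0; 0.01 0 -0.037 0 0; 0.01 0 -0.037 0 0; 0.01 0.002 -0.037 0 0; 0.01 0.005 -0.037 0 0; 0.01 0.008 -0.037 0 0.3; 0.01 0.01 -0.035 0 0.5; 0.01 0.01 -0.03 0 0.5; 0.01 0.008 -0.023 0 0.3; 0.01 0.004 -0.016 0 0; 0.01 0.002 -0.009 0 0")

```text
time_s: 13.05
tool_pos: [0.4725, -0.2419, 0.3474]
orientation: [-0.107, 0.994, 0.0, 0.0]
ft_force: [-0.5, 0.7, -4.2]
width: 0.166
grasp_force: 117.6
```

Call:
play_rows(rows="0.01 0 -0.004 0 0; 0.01 0 0 0 0")

```text
time_s: 13.25
tool_pos: [0.4723, -0.2449, 0.3472]
orientation: [-0.107, 0.994, 0.0, -0.0]
ft_force: [0.6, 0.2, -4.8]
width: 0.162
grasp_force: 117.6
```

Call:
play_rows(rows="0.01 -0.001 -0.004 -0.004 0; 0.01 -0.001 -0.008 -0.01 0; 0.01 -0.001 -0.009 -0.015 0; 0.01 -0.001 -0.008 -0.018 0; 0.01 -0.001 -0.006 -0.018 0; 0.01 -0.001 -0.004 -0.016 0; 0.01 0 -0.002 -0.012 0; 0.01 0 0 -0.007 0; 0.01 0 0 -0.003 0; 0.01 0 0 0 0")

```text
time_s: 14.25
tool_pos: [0.4667, -0.2861, 0.244]
orientation: [-0.107, 0.994, -0.0, 0.0]
ft_force: [0.1, -0.3, -4.3]
width: 0.17
grasp_force: 117.6
```

```bash
cat > bin.py <<'E'
from h import *
import sys
s=robot.read_state(); q=s["orientation"]; T=s["tool_pos"]
a=np.radians(12.4);R=np.array([[np.cos(a),np.sin(a)],[-np.sin(a),np.cos(a)]])
u=R@(T[:2]-[.493,-.280]); print("grip rel rim u,v,h(mm)",np.round(np.r_[u*1e3,(T[2]+.019-.145)*1e3],1),"yaw",2*np.degrees(np.arctan2(q[1],q[0]))-180-90+89.9,"F",np.round(s["ft_force"],1),"tq",np.round(s["torque"],2))
for n in sys.argv[1:]:
    tag,n=n.split(":"); c,im,dep=snap(n,tag)
    if n=="wrist": cv2.imwrite(f"pics/{tag}.png",cv2.resize(im[:,:,::-1],(800,600))); P=cloud(c,dep)
    else:
        p,v=pix(c,[[.53,-.27,.17]])[0]; p0=int(p)-60;v0=int(v)-45; cv2.imwrite(f"pics/{tag}.png",cv2.resize(im[max(v0,0):v0+90,max(p0,0):p0+120,::-1],(800,600),interpolation=cv2.INTER_CUBIC))
E
python3 bin.py w5:wrist
```

```text
grip rel rim u,v,h(mm) [-27.   -0.3 118. ] yaw 12.228166988033593 F [ 0.1 -0.3 -4.3] tq [ 0.03 -0.14  0.02]
```

View pics/w5.png

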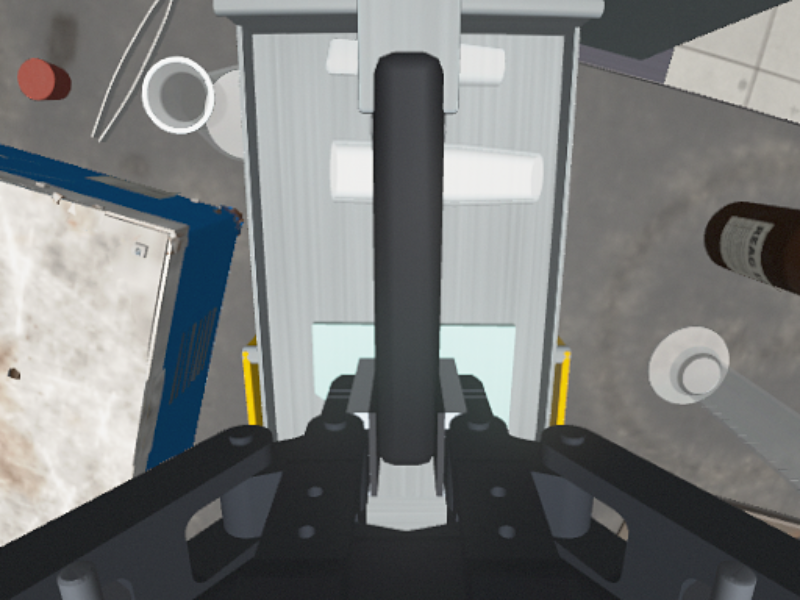

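Wrist view: the blade is centred over the bin, with stopper (420,60), adapter (435,170) and plate (413,375) still in place. Advance and lower to just above the rim.

Call:
play_rows(rows="0.01 0.004 0.001 -0.002 0; 0.01 0.007 0.0015 -0.005 0; 0.01 0.009 0.002 -0.006 0; 0.01 0.009 0.002 -0.006 0; 0.01 0.009 0.002 -0.005 0; 0.01 0.007 0.0015 -0.003 0; 0.01 0.004 0.001 0 0; 0.01 0.002 0 0 0; 0.01 0 0 0 0")

```text
time_s: 15.2
tool_pos: [0.5178, -0.2753, 0.2172]
orientation: [-0.107, 0.994, -0.0, 0.0]
ft_force: [-1.3, -0.2, -4.6]
width: 0.166
grasp_force: 117.6
```

```bash
cat > tilt.py <<'E'
from h import *
# bar tilt and piece count from wrist depth, in the bin frame
s=robot.read_state(); T=s["tool_pos"]; c,im,dep=snap("wrist","wt"); P=cloud(c,dep)
a=np.radians(12.4);ex=np.array([np.cos(a),np.sin(a)]);ey=np.array([-ex[1],ex[0]])
d=P[:,:,:2]-T[:2]; U=d@ex; W=d@ey; H=P[:,:,2]-T[2]-.019
m=(abs(W)<.004)&(U<-.018)&(U>-.075)&(H>-.02)&(H<.08)
k=np.polyfit(U[m],H[m],1); k=np.polyfit(U[m][r:=abs(np.polyval(k,U[m])-H[m])<.006],H[m][r],1) if 0 else k
b=(abs(W)>.03)&(abs(W)<.05)&(U<0)&(U>-.11)&(H<-.02)&(H>-.13)
kb=np.polyfit(U[b],H[b],1)
print("bar tilt deg %.1f n %d  bar top at U=0 %.1f mm"%(-np.degrees(np.arctan(k[0])),m.sum(),k[1]*1e3)," blade tilt %.1f n %d off %.1f"%(-np.degrees(np.arctan(kb[0])),b.sum(),kb[1]*1e3))
u=np.array([ex,ey])@(T[:2]-[.493,-.280]); print("u,v,h",np.round(np.r_[u*1e3,(T[2]+.019-.145)*1e3],1),"F",np.round(s["ft_force"],1),"tq",np.round(s["torque"],2),"t",s["time_s"],"w",s["width"])
E
python3 tilt.py
```

```text
bar tilt deg -0.1 n 3692  bar top at U=0 10.3 mm  blade tilt 2.0 n 11634 off -82.4
u,v,h [25.2 -0.8 91.2] F [-1.3 -0.2 -4.6] tq [ 0.   -0.12  0.  ] t 15.2 w 0.16630688565758014
```

Call:
play_rows(rows="0.01 0 0 -0.002 0; 0.01 0 0 -0.002 0; 0.01 0 0 0 0; 0.01 0 0 -0.001 0; 0.01 0 0 0 0", force=60)

```text
time_s: 15.75
tool_pos: [0.5179, -0.2754, 0.2132]
orientation: [-0.107, 0.994, -0.0, 0.001]
ft_force: [-1.3, 2.6, 7.5]
width: 0.168
grasp_force: 119.6
```

Call:
play_rows(rows="0.01 0.002 0.0004 -0.001 0; 0.01 0.003 0.0006 -0.001 0; 0.01 0 0 0 0", force=50)

```text
time_s: 16.05
tool_pos: [0.5224, -0.2746, 0.212]
orientation: [-0.107, 0.994, -0.001, -0.0]
ft_force: [-7.2, 2.4, 16.3]
width: 0.166
grasp_force: 121.1
```

```bash
python3 tilt.py; python3 -c "
from plant import robot; print(robot.read_state()['grasp_force'])"
```

```text
bar tilt deg 2.6 n 3823  bar top at U=0 10.5 mm  blade tilt 3.2 n 11796 off -81.3
u,v,h [29.8 -1.1 86. ] F [-7.2  2.4 16.3] tq [ 0.2   2.01 -0.1 ] t 16.05 w 0.1662630747282917
121.03830099105835
```

It tips about the rim as planned: 2.6° at about 20 N. Continuing along the arc.

Call:
play_rows(rows="0.01 0.0033 0.0007 -0.0014 0; 0.01 0.0033 0.0007 -0.0016 0; 0.01 0.0033 0.0007 -0.0018 0; 0.01 0 0 0 0", force=50)

```text
time_s: 16.5
tool_pos: [0.5334, -0.2727, 0.208]
orientation: [-0.107, 0.994, -0.001, 0.001]
ft_force: [-2.6, 3.2, 18.4]
width: 0.164
grasp_force: 122.0
```

```bash
python3 tilt.py
```

```text
bar tilt deg 8.8 n 4163  bar top at U=0 10.9 mm  blade tilt 9.7 n 12435 off -81.8
u,v,h [41.  -1.5 82. ] F [-2.6  3.2 18.4] tq [ 0.21  1.27 -0.45] t 16.5 w 0.16374115726786756
```

Call:
play_rows(rows="0.01 0.0035 0.0009 -0.0019 0; 0.01 0.0035 0.0009 -0.0021 0; 0.01 0.0034 0.0009 -0.0023 0; 0.01 0.0033 0.0008 -0.0024 0; 0.01 0 0 0 0", force=50)

```text
time_s: 17.05
tool_pos: [0.5482, -0.2694, 0.1996]
orientation: [-0.107, 0.994, -0.002, 0.003]
ft_force: [3.1, 1.9, 16.9]
width: 0.167
grasp_force: 123.6
```

```bash
python3 tilt.py
```

```text
bar tilt deg 18.2 n 4832  bar top at U=0 11.7 mm  blade tilt 15.6 n 13588 off -80.4
u,v,h [56.2 -1.5 73.6] F [ 3.1  1.9 16.9] tq [0.34 0.09 0.07] t 17.05 w 0.1671320190977544
```

Call:
play_rows(rows="0.01 0.0025 0.0006 -0.0021 0; 0.01 0.0024 0.0006 -0.0022 0; 0.01 0.0023 0.0006 -0.0023 0; 0.01 0.0022 0.0005 -0.0023 0; 0.01 0.0021 0.0005 -0.0023 0; 0.01 0 0 0 0")

```text
time_s: 17.7
tool_pos: [0.5603, -0.2669, 0.1896]
orientation: [-0.107, 0.994, -0.003, 0.004]
ft_force: [4.1, 2.8, 24.7]
width: 0.166
grasp_force: 130.0
```

```bash
python3 tilt.py
```

```text
bar tilt deg 27.2 n 5870  bar top at U=0 12.7 mm  blade tilt 26.1 n 14786 off -89.8
u,v,h [68.6 -1.7 63.6] F [ 4.1  2.8 24.7] tq [-0.08  0.64 -0.28] t 17.7 w 0.16589226156063483
```

Call:
play_rows(rows="0.01 0.0017 0.0005 -0.0022 0; 0.01 0.0016 0.0005 -0.0022 0; 0.01 0.0015 0.0005 -0.0023 0; 0.01 0.0014 0.0004 -0.0023 0; 0.01 0.0014 0.0004 -0.0023 0; 0.01 0 0 0 0; 0.01 0 0 0 0")

```text
time_s: 18.45
tool_pos: [0.5695, -0.2649, 0.1786]
orientation: [-0.108, 0.994, -0.003, 0.006]
ft_force: [12.6, 1.6, 19.3]
width: 0.163
grasp_force: 141.1
```

```bash
python3 tilt.py; python3 - <<'E'
from h import *
c,im,dep=load("wt"); cv2.imwrite("pics/wt1.png",cv2.resize(im[:,:,::-1],(800,600)))
E
```

```text
bar tilt deg 32.9 n 7511  bar top at U=0 17.4 mm  blade tilt 35.0 n 15158 off -98.5
u,v,h [78.  -1.7 52.6] F [12.6  1.6 19.3] tq [-0.12 -1.61  0.35] t 18.45 w 0.16320375142216612
```

View pics/wt1.png

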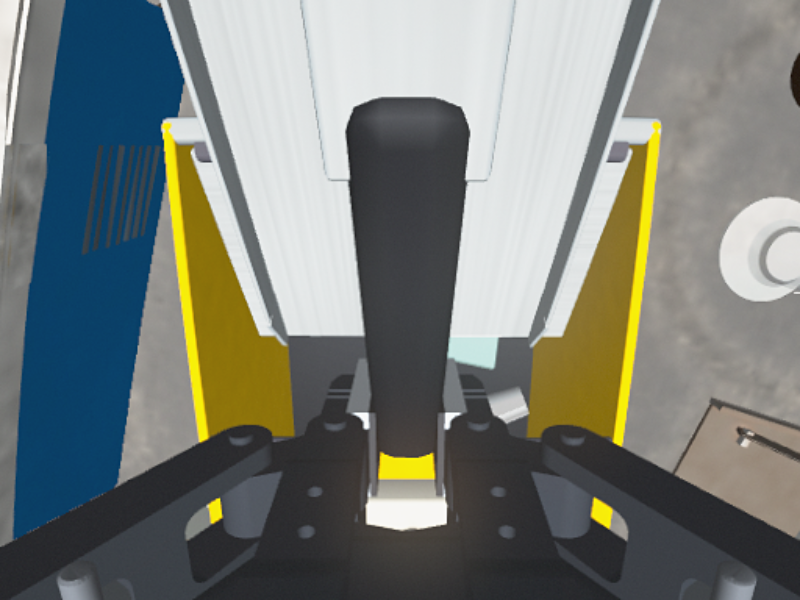

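Blade is empty; plate (473,352) and a white piece (510,405) are visible inside the bin below the lip. Draw it out along the blade's direction.

Call:
play_rows(rows="0.01 -0.004 -0.001 0.004 0; 0.01 -0.009 -0.002 0.008 0; 0.01 -0.012 -0.0026 0.01 0; 0.01 -0.012 -0.0026 0.01 0; 0.01 -0.012 -0.0026 0.01 0; 0.01 -0.012 -0.0026 0.01 0; 0.01 -0.012 -0.0026 0.01 0; 0.01 -0.012 -0.0026 0.01 0; 0.01 -0.012 -0.0026 0.012 0; 0.01 -0.012 -0.0026 0.014 0; 0.01 -0.012 -0.0026 0.016 0; 0.01 -0.008 -0.002 0.016 0")

```text
time_s: 19.7
tool_pos: [0.4348, -0.2921, 0.3052]
orientation: [-0.107, 0.994, 0.0, -0.0]
ft_force: [0.3, 0.0, -2.4]
width: 0.165
grasp_force: 146.1
```

Call:
play_rows(rows="0.01 -0.004 -0.001 0.02 0; 0.01 0 0 0.02 0; 0.01 0 0 0.01 0; 0.01 0 0 0 0; 0.01 0 0 0 0; 0.01 0 0 0 0")

```text
time_s: 20.3
tool_pos: [0.432, -0.2927, 0.3529]
orientation: [-0.107, 0.994, 0.001, -0.001]
ft_force: [0.3, -0.4, -3.1]
width: 0.164
grasp_force: 146.3
```

```bash
python3 tilt.py; python3 - <<'E'
from h import *
s=[robot.read_state()["ft_force"][2]]; print(s)
c,im,dep=snap("top","t2"); P=cloud(c,dep); Z=P[:,:,2]
a=np.radians(12.4);ex=np.array([np.cos(a),np.sin(a)]);ey=np.array([-ex[1],ex[0]])
d=P[:,:,:2]-[.493,-.280];U=d@ex;W=d@ey
for u0,u1 in((.0,.01),(.02,.04),(.04,.06),(.06,.08),(.08,.1),(.1,.113),(.12,.126),(.14,.18)):
    m=(U>u0)&(U<u1)&(abs(W)<.06); print(u0,m.sum(),np.round(np.nanpercentile(Z[m],[5,50,95]),3))
# blade rear: wrist picture, points on the blade, height over fitted blade plane
c,im,dep=load("wt"); P=cloud(c,dep); T=robot.read_state()["tool_pos"]; d=P[:,:,:2]-T[:2];U=d@ex;W=d@ey;H=P[:,:,2]-T[2]-.019
for u0 in np.arange(-.13,0,.02):
    m=(U>u0)&(U<u0+.02)&(abs(W)>.018)&(abs(W)<.045)&(H<0)&(H>-.15)
    if m.sum()>20: print(round(u0,2),m.sum(),np.round(np.percentile(H[m],[2,50,98]),3))
E
```

```text
bar tilt deg 31.6 n 7899  bar top at U=0 20.6 mm  blade tilt 35.0 n 15429 off -96.4
u,v,h [-62.3   0.7 226.9] F [ 0.3 -0.4 -3.1] tq [ 0.04 -0.18 -0.02] t 20.3 w 0.16435951785015263
[np.float64(-3.4264299474716386)]
0.0 220 [0.062 0.148 0.654]
0.02 278 [0.138 0.144 0.148]
0.04 280 [0.139 0.144 0.148]
0.06 273 [0.139 0.143 0.148]
0.08 276 [0.138 0.144 0.148]
0.1 179 [0.139 0.144 0.148]
0.12 80 [0.142 0.146 0.151]
0.14 537 [0.143 0.158 0.166]
-0.11 3686 [-0.034 -0.028 -0.022]
-0.09 3232 [-0.048 -0.04  -0.033]
-0.07 2522 [-0.062 -0.055 -0.047]
-0.05 2598 [-0.076 -0.068 -0.061]
-0.03 1973 [-0.089 -0.082 -0.075]
-0.01 1646 [-0.104 -0.096 -0.003]
```

Flap is shut (z 0.144 all along), the blade is flat and empty, and the load is down by about 0.13 kg. Returning to the mat, passing in front of the cylinder.

Call:
play_rows(rows="0.01 -0.005 0.01 0.015 0; 0.01 -0.01 0.025 0.02 0; 0.01 -0.007 0.038 0.005 0.5; 0.01 0 0.045 0 0.5; 0.01 0 0.045 0 0.5; 0.01 0 0.045 0 0.5; 0.01 0 0.045 0 0.6; 0.01 0 0.045 0 0; 0.01 0 0.045 0 0; 0.01 0.005 0.045 0 0; 0.01 0.01 0.045 -0.01 0; 0.01 0.015 0.04 -0.02 0")

```text
time_s: 21.6
tool_pos: [0.4399, 0.1826, 0.3662]
orientation: [-0.13, 0.991, 0.0, 0.002]
ft_force: [1.3, -0.3, -2.5]
width: 0.161
grasp_force: 146.3
```

Call:
play_rows(rows="0.01 0.02 0.035 -0.03 0; 0.01 0.02 0.02 -0.04 0; 0.01 0.015 0.01 -0.045 0; 0.01 0.01 0.004 -0.045 0; 0.01 0.005 0 -0.035 0; 0.01 0 0 -0.02 0; 0.01 0 0 -0.01 0; 0.01 0 0 0 0; 0.01 0 0 0 0")

```text
time_s: 22.5
tool_pos: [0.5107, 0.2492, 0.1407]
orientation: [-0.13, 0.992, 0.0, 0.001]
ft_force: [0.3, -0.5, -3.5]
width: 0.165
grasp_force: 146.2
```

```bash
cat > mt.py <<'E'
from h import *
s=robot.read_state(); q=s["orientation"]; T=s["tool_pos"]; y=2*np.degrees(np.arctan2(q[1],q[0]))-180
print("T",T.round(4),"yaw",y,"F",s["ft_force"].round(1),"t",s["time_s"],"q6",s["qpos"][5])
c,im,dep=snap("wrist","wm"); P=cloud(c,dep); a=np.radians(y); ex=np.array([np.cos(a),np.sin(a)]);ey=np.array([-ex[1],ex[0]])
d=P[:,:,:2]-T[:2];U=d@ex;W=d@ey;Z=P[:,:,2]
b=(abs(W)>.025)&(abs(W)<.045)&(U<-.01)&(U>-.10)&(Z<T[2]+.02)&(Z>.0)
k=np.polyfit(U[b],Z[b],1); r=abs(np.polyval(k,U)-Z)<.004; b&=r; k=np.polyfit(U[b],Z[b],1); th=-np.arctan(k[0])
print("blade tilt %.1f, blade top z under grasp %.1f mm, perp dist grasp->underside %.1f"%(np.degrees(th),k[1]*1e3,(T[2]+.019-k[1])*np.cos(th)*1e3+3),"n",b.sum())
E
python3 mt.py
```

```text
T [0.5107 0.2492 0.1407] yaw 14.92218398152147 F [ 0.3 -0.5 -3.5] t 22.5 q6 -1.4590815171305913
blade tilt 34.8, blade top z under grasp 63.5 mm, perp dist grasp->underside 82.0 n 11483
```

Call:
play_rows(rows="0.01 0 0 -0.01 0; 0.01 0 0 -0.014 0; 0.01 0 0 -0.008 0; 0.01 0 0 -0.003 0; 0.01 0 0 0 0; 0.01 -0.001 0 -0.002 0; 0.01 -0.001 0 -0.002 0; 0.01 0 0 0 0")

```text
time_s: 23.35
tool_pos: [0.508, 0.2488, 0.1001]
orientation: [-0.13, 0.992, -0.0, -0.0]
ft_force: [-0.1, 0.1, -2.8]
width: 0.164
grasp_force: 146.3
```

Call:
play_rows(rows="0.01 -0.002 -0.0005 -0.002 0; 0.01 -0.004 -0.001 -0.0015 0; 0.01 -0.005 -0.0013 -0.0013 0; 0.01 -0.005 -0.0013 -0.0014 0; 0.01 -0.005 -0.0013 -0.0017 0; 0.01 0 0 0 0")

```text
time_s: 23.95
tool_pos: [0.4902, 0.2447, 0.0955]
orientation: [-0.13, 0.992, 0.001, 0.005]
ft_force: [1.5, 0.1, 19.7]
width: 0.167
grasp_force: 148.2
```

```bash
python3 mt.py
```

```text
T [0.4902 0.2447 0.0955] yaw 14.91416991180813 F [ 1.5  0.1 19.7] t 23.95 q6 -1.452919836021579
blade tilt 27.5, blade top z under grasp 25.9 mm, perp dist grasp->underside 81.6 n 12349
```

Call:
play_rows(rows="0.01 -0.005 -0.0013 -0.002 0; 0.01 -0.005 -0.0013 -0.002 0; 0.01 -0.005 -0.0013 -0.0022 0; 0.01 -0.005 -0.0013 -0.0025 0; 0.01 -0.0045 -0.0012 -0.0028 0; 0.01 0 0 0 0")

```text
time_s: 24.6
tool_pos: [0.4647, 0.238, 0.083]
orientation: [-0.13, 0.992, 0.001, 0.003]
ft_force: [-0.8, -1.3, 16.9]
width: 0.166
grasp_force: 144.9
```

```bash
python3 mt.py
```

```text
T [0.4647 0.238  0.083 ] yaw 14.896710486816573 F [-0.8 -1.3 16.9] t 24.6 q6 -1.4467578746488887
blade tilt 13.6, blade top z under grasp 22.3 mm, perp dist grasp->underside 80.4 n 11315
```

Call:
play_rows(rows="0.01 -0.0045 -0.0012 -0.003 0; 0.01 -0.0042 -0.0011 -0.0031 0; 0.01 -0.004 -0.001 -0.0033 0; 0.01 -0.004 -0.001 -0.0034 0; 0.01 -0.0035 -0.001 -0.0033 0; 0.01 0 0 0 0")

```text
time_s: 25.25
tool_pos: [0.4441, 0.2325, 0.0659]
orientation: [-0.13, 0.992, 0.001, 0.003]
ft_force: [2.7, 1.6, 3.6]
width: 0.164
grasp_force: 136.7
```

```bash
python3 mt.py
```

```text
T [0.4441 0.2325 0.0659] yaw 14.913448516977809 F [2.7 1.6 3.6] t 25.25 q6 -1.441654532003386
blade tilt 0.0, blade top z under grasp 7.8 mm, perp dist grasp->underside 80.1 n 10117
```

```bash
python3 - <<'E'
from h import *
c,im,dep=load("wm"); P=cloud(c,dep); T=robot.read_state()["tool_pos"]; a=np.radians(14.9); ex=np.array([np.cos(a),np.sin(a)]);ey=np.array([-ex[1],ex[0]])
d=P[:,:,:2]-T[:2];U=d@ex;W=d@ey;Z=P[:,:,2]
m=(Z>.032)&(Z<.05)&(abs(W)<.07)&(U<-.07)&(U>-.15); print("wall U",np.percentile(U[m],[5,50,95]) if m.sum() else None,m.sum())
m=(Z>.015)&(Z<.03)&(abs(W)<.08)&(abs(W)>.05)&(U<-.02)&(U>-.1); print("curb W",np.percentile(W[m&(W>0)],[5,50,95]),np.percentile(W[m&(W<0)],[5,50,95]))
m=(Z>.09)&(Z<.115)&(abs(W)<.008); print("bar front U",np.percentile(U[m],[99.5]))
M=np.array([.4628,.2393])-T[:2]; print("mat centre rel",M@ex,M@ey)
E
```

```text
wall U None 0
curb W [0.05690389 0.05747723 0.05889448] [-0.06043239 -0.05904498 -0.05838377]
bar front U [0.00854365]
mat centre rel 0.019877431972722126 0.0017810924101499884
```

Call:
play_rows(rows="0.01 0 0 0.006 0; 0.01 0 0 0.006 0; 0.01 0.008 0.003 0 0; 0.01 0.013 0.004 0 0; 0.01 0.009 0.003 0 0; 0.01 0.0035 0.001 0 0; 0.01 0 0 -0.004 0; 0.01 0 0 -0.004 0; 0.01 0 0 -0.003 0; 0.01 0 0 0 0; 0.01 0 0 0 0")

```text
time_s: 26.4
tool_pos: [0.4756, 0.2427, 0.0664]
orientation: [-0.13, 0.992, -0.0, -0.0]
ft_force: [-6.2, -3.1, 11.9]
width: 0.163
grasp_force: 137.9
```

Call:
play_rows(rows="0.03 0 0 0 0; 0.03 0 0 0 0; 0.06 0 0 0 0; 0.06 0 0 0 0; 0.06 0 0 0.01 0; 0.06 0 0 0.02 0; 0.06 0 0 0.04 0; 0.06 0.01 -0.01 0.045 0; 0.06 0.015 -0.015 0.045 0; 0.06 0.01 -0.01 0.04 0; 0.06 0 0 0.015 0; 0.06 0 0 0 0")

```text
time_s: 27.6
tool_pos: [0.5119, 0.2077, 0.2836]
orientation: [-0.129, 0.992, 0.0, 0.002]
ft_force: [-0.0, 0.3, -0.3]
width: 0.709
grasp_force: 0.0
```

```bash
python3 - <<'E'
from h import *
print(robot.read_state()["tool_pos"],robot.read_state()["width"],robot.read_state()["time_s"])
c,im,dep=snap("wrist","wf"); cv2.imwrite("pics/wf.png",cv2.resize(im[:,:,::-1],(800,600)))
P0=cloud(*[load("top0")[i] for i in(0,2)]); c2,i2,d2=snap("top","tf"); P=cloud(c2,d2)
D=abs(d2-load("top0")[2])
for n,b in(("amber",(385,355,430,400)),("flask",(565,350,620,400)),("cyl",(380,285,430,345)),("beaker",(160,375,205,410)),("flap+hood",(450,190,590,345))):
    u0,v0,u1,v1=[int(a*.64) for a in b]; print(n,(D[v0:v1,u0:u1]>.02).sum())
E
```

```text
[0.51185715 0.20774775 0.28356814] 0.7087005424641528 27.6
amber 11
flask 11
cyl 21
beaker 172
flap+hood 206
```

View pics/wf.png

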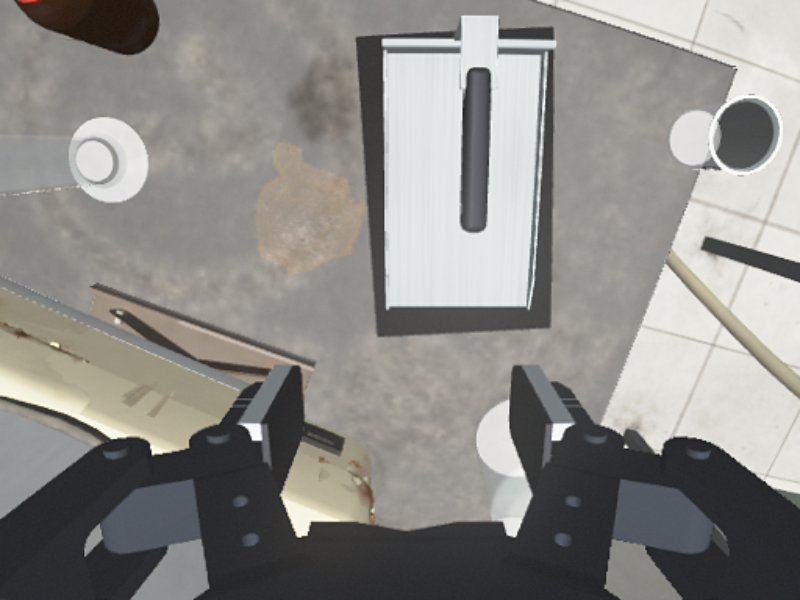

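The shovel is flat and empty within the mat (lip at row 307, mat edge at row 330), and the bottles and glassware are standing.

```bash
python3 -c "
from plant import robot; print(robot.close_job())"
```

```text
the job is handed in; nothing more can be done
None
```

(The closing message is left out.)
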